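# Sort dressing sticks with the wear gauge

## Robot

A 7-joint arm with a two-finger parallel gripper is mounted at the origin on the work surface. World frame = base frame: x ahead of the robot, y to its left, z up, the work surface at z = 0. Lengths are in m, angles in rad, forces in N, time in s.
With the tool pointing down it reaches from about 0.4 to 0.85 m from the base axis. Payload 10.4 kg.
Tool frame: the origin (TCP) lies at the centre of the arm's flange, where the gripper is bolted on; the fingertips stand 173 mm ahead of it and the grasp point (between the pads) lies 155 mm ahead of it; z points along the fingers, y is the line along which they close (so a half turn about z gives the same grasp; the last joint's range is limited). The gripper opens to 85 mm and grips with 20 to 120 N. Pads are 22 mm wide; open, the fingers measure 114 mm over their backs; the gripper's body (76 mm by 85 mm) begins 54 mm behind the grasp point. The pads swing forward as they close: fully open they stand 13 mm farther back than shut.
Start: joints at [-1.352, 0.332, -0.065, 1.46, 0.022, 1.35, -0.088], TCP at [0.15, 0.607, 0.405] pointing down, gripper open.
Joint ranges: [-2.6, 2.6], [-0.5, 2.12], [-1.47, 1.34], [0.16, 2.42], [-1.27, 4.41], [0.06, 2.06], [-2.6, 2.6]. Speed limits (rad/s): [2.22, 2.22, 2.79, 2.79, 3.14, 3.14, 3.14].

## Interface

Orientations are given as a unit quaternion [x, y, z, w].
In Python, from workcell import manip, viewer, finder gives the robot as it stands.
- The arm moves only by the tool arm_command, never from a script. Its argument "plan" is a list of rows, each an object with "dp": the shift along the tool's x, y, z in mm, a list of three; "spin": the turn about the tool's z in rad. A call has 1 to 5 rows; each row shifts and turns the commanded pose from where the row before left it, along the tool's axes as they then stand; what a row does not reach is not made up. A row lasts 1/10 s, in which the tool goes at most 50 mm and 8.59 degrees, less where a joint would pass 70% of its speed; a pose out of reach is approached as far as the arm can. A call is refused whole if a number of a shift passes 50 or a number of a turn 0.15, either way. A call with a gripper value outside its range is refused whole. "grip" is the closure, from -1 (fully open) to 1 (shut), set as the call begins (left out, the last holds). The fingers move at their own pace and stop on an object; "newtons" is the grip in N (left out, the last holds). Time passes only in rows, so rows that do not move let the fingers close. It gives the time, the measured TCP pose, the force, the opening and the grip force at its end, in the units of the state.
- manip.get_obs(): the state, without advancing time (a new reading comes with each control period).
- viewer.camera(name): name is "side" or "top"; returns the picture (384x512x3 uint8, blue, green, red); there is no depth.
- viewer.camera_params(name): a dict with "vertical_fov" (degrees; the focal length in pixels is half the picture's height over the tangent of half this angle, whatever the lens; pixels are square), "cx", "cy" (the principal point, pixels), "R" (3x3) and "t" (3): a world point X has camera coordinates R X + t. Camera axes: x right, y down, z forward; pixel columns grow to the right and rows downward; lengths in m; the calibration is good to about 2 mm. A picture is of the moment at which its call begins. camera_params takes no time and is no camera call.
- manip.hand_in(): hands the job in; it is judged then, once.
Trained networks look in the newest picture that a camera, given by its name, has taken for a name from the list of things; names that differ only in an ending like _2 or _b are one class to them, and where a whole thing is asked for, a point or a joint stands for the part that bears it (a point fixed in the world has none). Each returns a list of dicts, best first, with "score" (0 to 1); they miss things now and then, are a little off and sometimes report something else, mostly with a low value. They report only what shows in the picture. A call takes as long as a camera call. They do not tell look-alikes from the thing itself.
- finder.find_in(camera, thing): "position" ([x, y, z] in m, in world coordinates, good to about 4 mm: the middle of the surface that is visible of it).
The state is a dict: "clock": time; "joint_pos": joint angles; "joint_velocities": joint speeds; "tau": joint torques, N m; "position": TCP position; "ee_rot": TCP orientation; "ft_force": force on the tool from outside, world axes, zero at the start; "torque": the same for the moment, N m; "grip_width": opening from 0.0 (shut) to 1.0 (fully open); "grasp_force": force on a finger pad.
Only numpy, scipy, OpenCV 4.12 (cv2) and the standard library are available. Lean on these libraries where they do the work, as an engineer would, in place of code of your own. Each camera call takes 0.05 s, during which the arm holds its last target. There are 200 camera calls.

## Task

Two dark stone dressing sticks lie on the sharpening bench, one worn short and one still long. Pick up the short one and set it right down into the slot of the steel gauge with the yellow stops, between both stops, keeping it there a moment to prove it is worn; then lay it flat in the red compartment of the green tray. Lay the long stick, which is too long for the gauge, flat in the blue compartment, and let go of both.

Things in the scene. Friction and masses are not known exactly. Their poses are not given: they have to be found in the camera images.
- stick_worn: dark grey-green stone dressing stick, a square bar 25 x 25 mm and 85 mm long, about 120 g, lying flat and loose on the bench; origin at the centre of the bar, own x along its length. The worn one: it goes into the gauge, then into the red compartment.
- stick_long: dark grey-green stone dressing stick, a square bar 25 x 25 mm and 140 mm long, about 200 g, lying flat and loose on the bench; origin at the centre of the bar, own x along its length. The long one: it goes into the blue compartment.
- gauge: wear gauge, fixed: steel plate 150 x 70 mm, 8 mm thick, with yellow stops and guides 12 mm above it (top at 20 mm). The slot runs along own x over the middle: 110 mm between end stops, 50 mm between guides; the guides stand only 30 to 55 mm either side of the middle, leaving it open for fingers. Origin: centre of underside, z up. A stick in it lies along x, its centre 20.5 mm above the origin.
- tray: low green tray, fixed, turned any way round, 185 x 165 mm, two compartments, each 175 mm long (own x) and 75 mm wide (own y) inside: red floor centred 40 mm towards own +y, blue floor 40 mm towards own -y. Walls and divider 5 mm thick, 10 mm above the floors (top at 14 mm). Origin: centre of underside, z up; floors 4 mm up. A stick lying flat in it has its centre 16.5 mm above the origin.
Things that resemble listed ones, but are neither listed nor needed, are in the scene too. Leave any pink look-alike of the stick_worn alone.

How it is judged:
On the way:
1. the short stick is down in the gauge slot, between the stops, for 0.2 s (x of stick_worn in the frame of gauge between -0.016 and 0.016 m and y of stick_worn in the frame of gauge between -0.016 and 0.016 m and z of stick_worn in the frame of gauge between 0.015 and 0.0265 m and angle between the x axis of stick_worn and the x axis of gauge, either way round below 0.32 rad), for 0.2 s.
At the end, for the whole second after the job is handed in: The short stick lies flat on the red floor and the long stick flat on the blue floor of the tray, anywhere inside the compartment (height within about 3.5 mm of lying on the floor), both at rest (x of stick_worn in the frame of tray between -0.048 and 0.048 m and y of stick_worn in the frame of tray between 0.012 and 0.068 m and z of stick_worn in the frame of tray between 0.0125 and 0.02 m and x of stick_long in the frame of tray between -0.021 and 0.021 m and y of stick_long in the frame of tray between -0.068 and -0.012 m and z of stick_long in the frame of tray between 0.0125 and 0.02 m and linear speed of each of stick_worn, stick_long below 0.02 m/s); the robot touches nothing.
It also fails if it takes over 64 s, if anything falls off the work surface, if the arm or the gripper's body presses on something with over 40 N, if the wrist force passes 120 N, or if a joint passes its speed limit or range.

## Working session

There is one attempt and no reset: what is moved stays moved. The work goes in short steps, Python scripts to look and compute and a tool call to move; the robot and the scene stay as the last step left them, time stands still between calls to the robot, and variables do not carry over. Pictures are saved under pics/ and viewed, at most 10 in all, crops included, and the job is handed in when it is done.

Besides the shell and the picture viewer there is one more tool, called after "Emit:" in YAML: its name, and indented under it one key for each argument. arm_command: Moves the arm, as the interface text tells. Its arguments: {"type":"object","properties":{"plan":{"type":"array","items":{"type":"object","properties":{"dp":{"type":"array","items":{"type":"number"}},"spin":{"type":"number"}}}},"grip":{"type":"number"},"newtons":{"type":"number"}},"required":["plan"]}

```bash
mkdir -p pics; python3 - <<'E'
from workcell import manip, viewer, finder
import cv2, numpy as np
o=manip.get_obs(); print({k:np.round(v,3).tolist() for k,v in o.items()})
for c in ("top","side"):
    im=viewer.camera(c); cv2.imwrite(f"pics/{c}0.png",im)
    p=viewer.camera_params(c); print(c,p)
    for t in ("stick_worn","stick_long","gauge","tray"):
        print(t,[(round(d["score"],2),np.round(d["position"],3).tolist()) for d in finder.find_in(c,t)[:4]])
E
```

```text
{'clock': 0.0, 'joint_pos': [-1.352, 0.333, -0.065, 1.461, 0.022, 1.35, -0.089], 'joint_velocities': [-0.0, -0.001, -0.002, -0.0, -0.0, 0.001, -0.001], 'tau': [-0.001, -62.545, 0.049, -39.16, 0.016, 0.01, -0.0], 'position': [0.15, 0.607, 0.404], 'ee_rot': [0.121, 0.993, -0.001, -0.0], 'ft_force': [0.131, 0.736, 0.019], 'torque': [0.025, 0.011, 0.032], 'grasp_force': 0.0, 'grip_width': 0.999}
top {'vertical_fov': 55.51985509840023, 'cx': 259.22761105277283, 'cy': 185.01521046457464, 'R': array([[-0.01789564, -0.99982956, -0.00453927],
       [-0.99561397,  0.01823679, -0.0917619 ],
       [ 0.09182904,  0.00287723, -0.99577063]]), 't': array([0.02733483, 0.46177209, 0.93055375])}
stick_worn [(0.64, [0.421, 0.322, 0.025]), (0.62, [0.296, 0.188, 0.025]), (0.59, [0.413, 0.212, 0.026])]
stick_long []
gauge [(0.65, [0.582, 0.036, 0.01])]
tray [(0.81, [0.491, -0.284, 0.004])]
side {'vertical_fov': 42.22194057176004, 'cx': 260.81411174444423, 'cy': 182.27474547401815, 'R': array([[ 0.75254726, -0.65837477,  0.01467286],
       [-0.41402387, -0.49033672, -0.76691208],
       [ 0.51211021,  0.57106267, -0.64158442]]), 't': array([-0.33363228,  0.25783144,  0.96086363])}
stick_worn [(0.9, [0.415, 0.314, 0.023]), (0.72, [0.288, 0.184, 0.022]), (0.65, [0.405, 0.207, 0.022])]
stick_long [(0.9, [0.602, 0.312, 0.02])]
gauge [(0.56, [0.582, 0.034, 0.008])]
tray [(0.59, [0.492, -0.28, 0.0])]
```

View pics/top0.png

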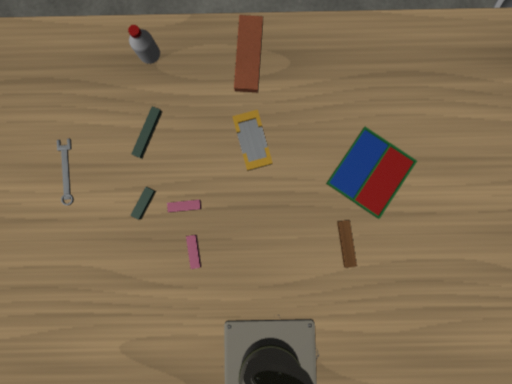

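View pics/side0.png

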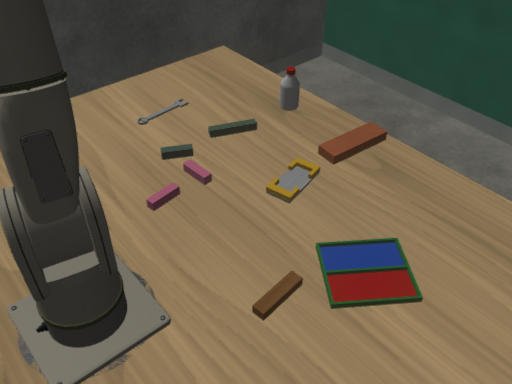

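The top view shows the short dark stick at about (143,203), the long one at (147,132), the gauge at (252,140), and the tray with blue at (360,162) and red at (385,180). There are also two pink decoys. Next I'll segment these and fit their poses.

```bash
cat > h.py <<'E'
from workcell import viewer, manip
import cv2, numpy as np
def ray(c,uv,z):
    p=viewer.camera_params(c); f=192/np.tan(np.radians(p["vertical_fov"]/2)); R=np.array(p["R"]);t=np.array(p["t"])
    uv=np.atleast_2d(uv).astype(float)
    d=np.c_[(uv[:,0]-p["cx"])/f,(uv[:,1]-p["cy"])/f,np.ones(len(uv))]@R; C=-R.T@t
    return (C+d*((z-C[2])/d[:,2])[:,None])[:,:2]
def blob(im,mask,roi):
    m=np.zeros(mask.shape,bool); x0,y0,x1,y1=roi; m[y0:y1,x0:x1]=mask[y0:y1,x0:x1]
    n,l,s,_=cv2.connectedComponentsWithStats(m.astype(np.uint8)); k=1+np.argmax(s[1:,4]); return np.argwhere(l==k)[:,::-1]
def bar(c,pix,z):
    P=ray(c,pix,z); r=cv2.minAreaRect((P*1000).astype(np.float32)); b=cv2.boxPoints(r)
    e=[b[1]-b[0],b[2]-b[1]]; e=max(e,key=np.linalg.norm)
    return np.round(r[0],1),np.round(r[1],1),round(float(np.arctan2(e[1],e[0])),3)
def masks(im):
    h=cv2.cvtColor(im,cv2.COLOR_BGR2HSV).astype(int); H,S,V=h[...,0],h[...,1],h[...,2]
    return dict(dark=(V<95)&(S<130)&~((H<22)&(S>60)),yel=(H>18)&(H<32)&(S>170)&(V>120),blue=(H>105)&(H<130)&(S>150),red=((H<6)|(H>174))&(S>200))
E
python3 - <<'E'
from h import *
im=cv2.imread("pics/top0.png"); m=masks(im)
for n,r in (("short",(120,178,165,228)),("long",(120,95,170,165))):
    p=blob(im,m["dark"],r); print(n,len(p),bar("top",p,0.02))
z=np.zeros(im.shape[:2],bool); z[100:180,220:285]=1
y=np.argwhere(m["yel"]&z)[:,::-1]; print("gauge",len(y),bar("top",y,0.018))
for n in("blue","red"):
    p=blob(im,m[n],(310,110,430,230)); print(n,len(p),bar("top",p,0.005))
print(manip.get_obs()["clock"])
im=cv2.imread("pics/side0.png"); m=masks(im)
for n,r in (("short",(155,138,200,165)),("long",(200,112,265,142))):
    p=blob(im,m["dark"],r); print(n,len(p),bar("side",p,0.012))
for n in("blue","red"):
    p=blob(im,m[n],(310,220,430,320)); print(n,len(p),bar("side",p,0.005))
im=cv2.imread("pics/top0.png");cv2.imwrite("pics/z.png",cv2.resize(im[90:230,110:290],None,fx=4,fy=4,interpolation=2))
E
```

```text
short 353 (array([421. , 323.8]), array([28.3, 84.3]), -0.46)
long 592 (array([610.1, 315.8]), array([ 31.1, 140.6]), -0.4)
gauge 407 (array([584.1,  35.9]), array([148.1,  66.6]), 0.251)
blue 1715 (array([ 516.8, -246.2]), array([ 71.9, 170.3]), -0.621)
red 1600 (array([ 470.2, -312.3]), array([ 69.3, 168.2]), -0.619)
0.5
short 358 (array([422.5, 324.2]), array([52.5, 84.4]), -0.489)
long 511 (array([611.8, 316.3]), array([ 54.7, 146.4]), -0.385)
blue 1787 (array([ 518.5, -245.4]), array([ 66. , 171.3]), -0.619)
red 710 (array([ 466.2, -318.2]), array([ 43.8, 166.8]), -0.616)
```

View pics/z.png

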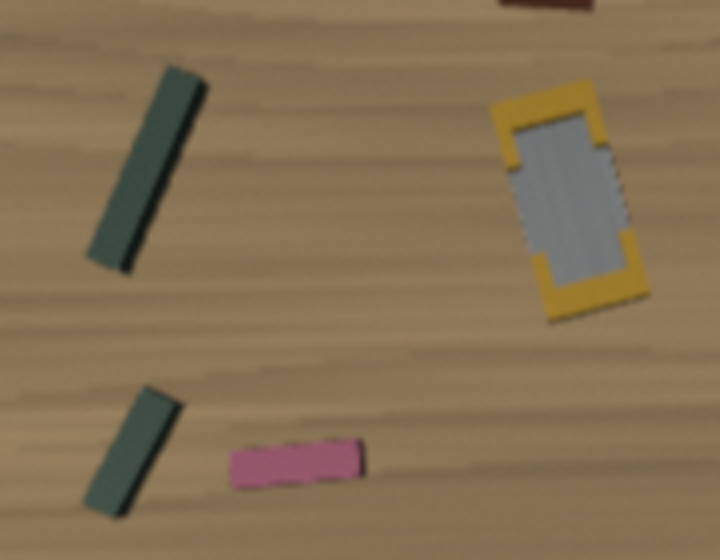

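Both cameras agree on these poses to within a few mm:

| Thing | x, y (mm) | Yaw (rad) |
|---|---|---|
| Short stick | 421, 324 | -0.46 |
| Long stick | 610, 316 | -0.40 |
| Gauge | 584, 36 | 0.25 |
| Red compartment | 470, -312 | -0.62 |
| Blue compartment | 517, -246 | -0.62 |

I'll move above the short stick first.

Emit:
arm_command:
  plan:
    - {"dp": [0, 0, 0], "spin": 0.11}
    - {"dp": [0, 0, 0], "spin": 0.11}
    - {"dp": [-37, -13, 16]}
    - {"dp": [-37, -13, 16]}
    - {"dp": [-37, -13, 16]}
  grip: -1
  newtons: 50

```text
invalid input at $.plan[2]: expected keys dp, spin
```

Emit:
arm_command:
  plan:
    - {"dp": [-37, -13, 16]}
    - {"dp": [-37, -13, 16]}
    - {"dp": [-37, -13, 16]}
    - {"dp": [-37, -13, 16]}
    - {"dp": [-37, -13, 16]}

```text
invalid input at $.plan[0]: expected keys dp, spin
```

Emit:
arm_command:
  plan:
    - {"dp": [-37, -13, 16]}
    - {"dp": [-37, -13, 16]}
    - {"dp": [0, 0, 0]}
    - {"dp": [0, 0, 0]}

```text
invalid input at $.plan[0]: expected keys dp, spin
```

```bash
cat > go.py <<'E'
# usage: go.py x y z(mm) yaw : spin needed, then shift in tool axes after the spin
import sys; from h import *
from scipy.spatial.transform import Rotation as Ro
x,y,z,yaw=map(float,sys.argv[1:]); o=manip.get_obs()
p=np.array(o["position"])*1000; M=Ro.from_quat(o["ee_rot"]).as_matrix(); cy=np.arctan2(M[1,0],M[0,0])
s=(cy-yaw+np.pi)%(2*np.pi)-np.pi
d=np.array([x,y,z])-p; a=np.array([[np.cos(yaw),np.sin(yaw),0],[np.sin(yaw),-np.cos(yaw),0],[0,0,-1]])
v=a@d; print("t",round(o["clock"],2),"pos",p.round(1),"yaw",round(cy,3),"tilt",M[:,2].round(3),"j7",round(o["joint_pos"][6],2),"F",np.round(o["ft_force"],1),"grip",round(o["grip_width"],3),round(o["grasp_force"],1))
print("spin",round(s,3),"shift",v.round(1),"norm",np.linalg.norm(v).round(0))
E
python3 go.py 421 324.5 177 2.68
```

```text
t 0.5 pos [149.6 606.8 404.7] yaw 2.9 tilt [ 0.  0. -1.] j7 -0.09 F [ 0.4  0.3 -0.6] grip 1.002 0.0
spin 0.22 shift [-368.7 -131.9  227.7] norm 453.0
```

Each row needs both keys, so I'll resend with them.

Emit:
arm_command:
  plan:
    - {"dp": [0, 0, 0], "spin": 0.11}
    - {"dp": [0, 0, 0], "spin": 0.11}
    - {"dp": [-37, -13, 16], "spin": 0}
    - {"dp": [-37, -13, 16], "spin": 0}
    - {"dp": [-37, -13, 16], "spin": 0}
  grip: -1
  newtons: 50

```text
clock: 1.0
position: [0.2324, 0.5214, 0.3562]
ee_rot: [0.229, 0.974, 0.0, 0.0]
ft_force: [0.5, 0.9, -0.1]
grip_width: 0.998
grasp_force: 0.0
```

Emit:
arm_command:
  plan:
    - {"dp": [-37, -13, 16], "spin": 0}
    - {"dp": [-37, -13, 16], "spin": 0}
    - {"dp": [-37, -13, 16], "spin": 0}
    - {"dp": [-37, -13, 16], "spin": 0}
    - {"dp": [-37, -13, 16], "spin": 0}

```text
clock: 1.5
position: [0.3692, 0.3806, 0.2764]
ee_rot: [0.229, 0.973, 0.0, 0.0]
ft_force: [-0.3, 1.0, 0.4]
grip_width: 0.998
grasp_force: 0.0
```

Emit:
arm_command:
  plan:
    - {"dp": [-37, -13, 16], "spin": 0}
    - {"dp": [-37, -13, 16], "spin": 0}
    - {"dp": [0, 0, 0], "spin": 0}
    - {"dp": [0, 0, 0], "spin": 0}

```text
clock: 1.9
position: [0.4234, 0.3249, 0.2445]
ee_rot: [0.23, 0.973, -0.0, -0.0]
ft_force: [-0.5, 0.5, -0.6]
grip_width: 0.997
grasp_force: 0.0
```

```bash
python3 go.py 421 324.5 177 2.68
```

```text
t 1.9 pos [423.4 324.9 244.5] yaw 2.678 tilt [-0. -0. -1.] j7 0.41 F [-0.5  0.5 -0.6] grip 0.997 0.0
spin -0.002 shift [ 1.9 -1.5 67.5] norm 68.0
```

Emit:
arm_command:
  plan:
    - {"dp": [1, -1, 25], "spin": 0}
    - {"dp": [1, 0, 25], "spin": 0}
    - {"dp": [0, 0, 18], "spin": 0}
    - {"dp": [0, 0, 0], "spin": 0}

```text
clock: 2.3
position: [0.4191, 0.3263, 0.175]
ee_rot: [0.228, 0.974, -0.001, -0.001]
ft_force: [0.6, -0.6, 0.2]
grip_width: 1.0
grasp_force: 0.0
```

Emit:
arm_command:
  plan:
    - {"dp": [0, 0, 0], "spin": 0}
    - {"dp": [0, 0, 0], "spin": 0}
    - {"dp": [0, 0, 0], "spin": 0}
    - {"dp": [0, 0, 0], "spin": 0}
    - {"dp": [0, 0, 0], "spin": 0}
  grip: 1
  newtons: 50

```text
clock: 2.8
position: [0.421, 0.3259, 0.1776]
ee_rot: [0.229, 0.973, 0.001, 0.0]
ft_force: [-1.1, -1.7, 6.8]
grip_width: 0.281
grasp_force: 50.6
```

Emit:
arm_command:
  plan:
    - {"dp": [0, 0, 0], "spin": 0}
    - {"dp": [0, 0, 0], "spin": 0}
    - {"dp": [0, 0, 0], "spin": 0}

```text
clock: 3.1
position: [0.421, 0.3259, 0.1776]
ee_rot: [0.229, 0.973, 0.001, 0.0]
ft_force: [-0.7, -0.9, 6.7]
grip_width: 0.278
grasp_force: 50.6
```

```bash
python3 go.py 421 324.5 177 2.68
```

```text
t 3.1 pos [421.  325.9 177.6] yaw 2.68 tilt [ 0.001  0.001 -1.   ] j7 0.43 F [-0.7 -0.9  6.7] grip 0.278 50.6
spin -0.0 shift [-0.6 -1.3  0.6] norm 2.0
```

Emit:
arm_command:
  plan:
    - {"dp": [0, 0, -20], "spin": 0}
    - {"dp": [0, 0, -25], "spin": 0}
    - {"dp": [0, 0, -25], "spin": -0.142}
    - {"dp": [0, 0, 0], "spin": -0.142}
    - {"dp": [0, 0, 0], "spin": -0.142}

```text
clock: 3.6
position: [0.4209, 0.3257, 0.2477]
ee_rot: [0.015, 1.0, 0.001, 0.001]
ft_force: [-0.1, 0.0, -1.8]
grip_width: 0.281
grasp_force: 49.6
```

Emit:
arm_command:
  plan:
    - {"dp": [0, 0, 0], "spin": -0.142}
    - {"dp": [0, 0, 0], "spin": -0.142}
    - {"dp": [0, 0, 0], "spin": 0}

```text
clock: 3.9
position: [0.4207, 0.3254, 0.2468]
ee_rot: [-0.125, 0.992, 0.0, -0.0]
ft_force: [0.0, -0.1, -1.3]
grip_width: 0.28
grasp_force: 49.6
```

```bash
python3 go.py 583 36 245 3.392
```

```text
t 3.9 pos [420.7 325.4 246.8] yaw -2.891 tilt [-0.  0. -1.] j7 1.1 F [ 0.  -0.1 -1.3] grip 0.28 49.6
spin -0.0 shift [ -85.5 -320.6    1.8] norm 332.0
```

Emit:
arm_command:
  plan:
    - {"dp": [-10, -40, 0], "spin": 0}
    - {"dp": [-11, -40, 0], "spin": 0}
    - {"dp": [-11, -40, 0], "spin": 0}
    - {"dp": [-11, -40, 0], "spin": 0}
    - {"dp": [-11, -40, 0], "spin": 0}

```text
clock: 4.4
position: [0.5228, 0.1434, 0.2469]
ee_rot: [-0.121, 0.993, 0.0, 0.0]
ft_force: [1.4, -0.3, -1.2]
grip_width: 0.281
grasp_force: 49.6
```

Emit:
arm_command:
  plan:
    - {"dp": [-11, -40, 0], "spin": 0}
    - {"dp": [-11, -40, 0], "spin": 0}
    - {"dp": [-10, -40, 0], "spin": 0}
    - {"dp": [0, 0, 0], "spin": 0}
    - {"dp": [0, 0, 0], "spin": 0}

```text
clock: 4.9
position: [0.5828, 0.0356, 0.2465]
ee_rot: [-0.121, 0.993, -0.0, -0.0]
ft_force: [0.2, 0.9, -0.8]
grip_width: 0.278
grasp_force: 49.6
```

```bash
python3 go.py 583 36 185.5 3.392; python3 -c "
from h import *
a=viewer.camera('side');b=viewer.camera('top')
cv2.imwrite('pics/s1.png',np.hstack([cv2.resize(a[110:230,230:350],(396,396)),cv2.resize(b[80:200,190:310],(396,396))]))"
```

```text
t 4.9 pos [582.8  35.6 246.5] yaw -2.899 tilt [-0. -0. -1.] j7 1.76 F [ 0.2  0.9 -0.8] grip 0.278 49.6
spin -0.008 shift [-0.3  0.4 61. ] norm 61.0
```

View pics/s1.png

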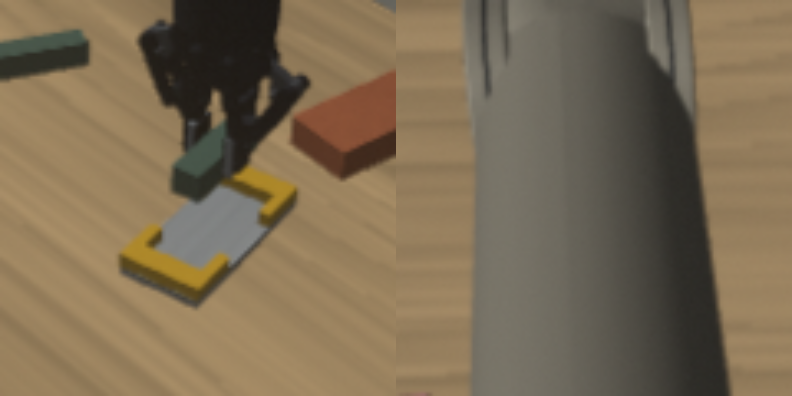

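The side view shows the stick level in the fingers, around (205,165) in the left crop. It sits above the gauge and is parallel to it. I'll lower it and hold.

Emit:
arm_command:
  plan:
    - {"dp": [0, 0, 20], "spin": -0.008}
    - {"dp": [0, 0, 20], "spin": 0}
    - {"dp": [0, 0, 12], "spin": 0}
    - {"dp": [0, 0, 7], "spin": 0}
    - {"dp": [0, 0, 1], "spin": 0}

```text
clock: 5.5
position: [0.5824, 0.0371, 0.1861]
ee_rot: [-0.128, 0.992, 0.0, -0.001]
ft_force: [0.6, -0.2, -0.4]
grip_width: 0.282
grasp_force: 49.6
```

Emit:
arm_command:
  plan:
    - {"dp": [0, 0, 0], "spin": 0}
    - {"dp": [0, 0, 0], "spin": 0}
    - {"dp": [0, 0, 0], "spin": 0}

```text
clock: 5.8
position: [0.583, 0.0365, 0.1874]
ee_rot: [-0.128, 0.992, 0.0, 0.001]
ft_force: [-0.4, 0.1, -0.8]
grip_width: 0.281
grasp_force: 49.6
```

```bash
python3 go.py 583 36 185.5 3.392; python3 -c "
from h import *
a=viewer.camera('side')
cv2.imwrite('pics/s2.png',cv2.resize(a[130:220,240:340],(700,600)))"
```

```text
t 5.8 pos [583.   36.5 187.4] yaw -2.886 tilt [ 0.001  0.    -1.   ] j7 1.79 F [-0.4  0.1 -0.8] grip 0.281 49.6
spin 0.006 shift [ 0.1 -0.5  1.9] norm 2.0
```

View pics/s2.png

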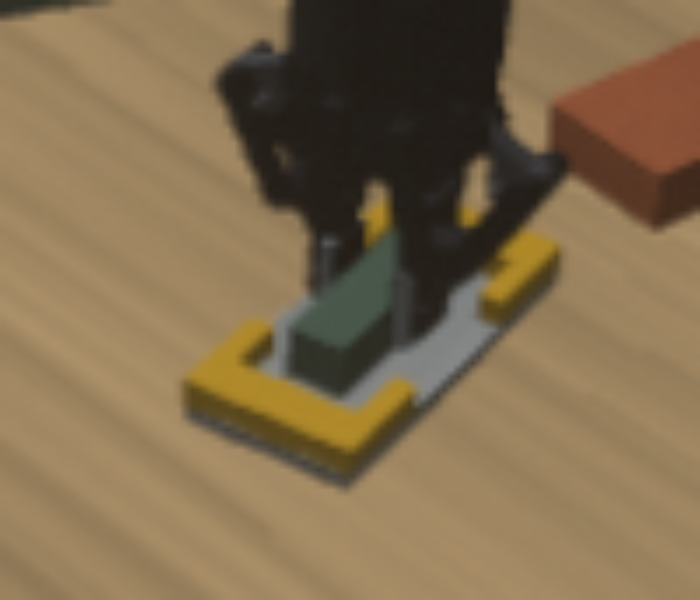

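The stick is in the slot between both yellow stops, with its front end at about (320,355), and about 1–2 mm off the plate. I'll lower it the last bit until it touches and hold.

Emit:
arm_command:
  plan:
    - {"dp": [0, 0, 1], "spin": 0}
    - {"dp": [0, 0, 1], "spin": 0}
    - {"dp": [0, 0, 0.5], "spin": 0}
    - {"dp": [0, 0, 0], "spin": 0}
    - {"dp": [0, 0, 0], "spin": 0}

```text
clock: 6.35
position: [0.5829, 0.0365, 0.1857]
ee_rot: [-0.128, 0.992, 0.0, 0.0]
ft_force: [-7.7, -0.5, 14.0]
grip_width: 0.284
grasp_force: 51.8
```

Emit:
arm_command:
  plan:
    - {"dp": [0, 0, 0], "spin": 0}
    - {"dp": [0, 0, 0], "spin": 0}

```text
clock: 6.55
position: [0.5829, 0.0364, 0.1856]
ee_rot: [-0.128, 0.992, 0.0, 0.0]
ft_force: [-7.3, -0.4, 15.1]
grip_width: 0.283
grasp_force: 51.8
```

The stick touched down at 15 N and held more than 0.5 s, so I'll lift and carry it to red.

Emit:
arm_command:
  plan:
    - {"dp": [0, 0, -20], "spin": 0}
    - {"dp": [0, 0, -25], "spin": 0}
    - {"dp": [0, 0, -20], "spin": 0.145}
    - {"dp": [0, 0, 0], "spin": 0.145}
    - {"dp": [0, 0, 0], "spin": 0.145}

```text
clock: 7.05
position: [0.5829, 0.0365, 0.25]
ee_rot: [0.092, 0.996, 0.0, 0.001]
ft_force: [-0.2, 0.2, -2.0]
grip_width: 0.283
grasp_force: 49.6
```

Emit:
arm_command:
  plan:
    - {"dp": [0, 0, 0], "spin": 0.145}
    - {"dp": [0, 0, 0], "spin": 0.145}
    - {"dp": [0, 0, 0], "spin": 0.145}
    - {"dp": [0, 0, 0], "spin": 0}

```text
clock: 7.45
position: [0.5827, 0.0367, 0.2491]
ee_rot: [0.303, 0.953, -0.0, -0.0]
ft_force: [-0.2, 0.3, -1.6]
grip_width: 0.282
grasp_force: 49.6
```

```bash
python3 go.py 470 -312 245 2.522
```

```text
t 7.45 pos [582.7  36.7 249.1] yaw 2.526 tilt [-0. -0. -1.] j7 0.95 F [-0.2  0.3 -1.6] grip 0.282 49.6
spin 0.004 shift [-110.7 -349.3    4.1] norm 366.0
```

Emit:
arm_command:
  plan:
    - {"dp": [-12, -39, 0], "spin": 0}
    - {"dp": [-12, -39, 0], "spin": 0}
    - {"dp": [-12, -39, 0], "spin": 0}
    - {"dp": [-12, -39, 0], "spin": 0}
    - {"dp": [-12, -39, 0], "spin": 0}

```text
clock: 7.95
position: [0.5187, -0.1589, 0.2493]
ee_rot: [0.3, 0.954, 0.0, 0.0]
ft_force: [0.9, -0.4, -1.3]
grip_width: 0.284
grasp_force: 49.7
```

Emit:
arm_command:
  plan:
    - {"dp": [-12, -39, 0], "spin": 0}
    - {"dp": [-13, -39, 0], "spin": 0}
    - {"dp": [-13, -39, 0], "spin": 0}
    - {"dp": [-13, -38, 4], "spin": 0}
    - {"dp": [0, 0, 0], "spin": 0}

```text
clock: 8.45
position: [0.4686, -0.3192, 0.2452]
ee_rot: [0.304, 0.953, -0.002, -0.0]
ft_force: [0.2, 0.0, -1.2]
grip_width: 0.283
grasp_force: 49.6
```

Emit:
arm_command:
  plan:
    - {"dp": [0, 0, 20], "spin": 0}
    - {"dp": [0, 0, 20], "spin": 0}
    - {"dp": [0, 0, 12], "spin": 0}
    - {"dp": [0, 0, 7], "spin": 0}
    - {"dp": [0, 0, 0], "spin": 0}

```text
clock: 8.95
position: [0.4718, -0.3133, 0.1856]
ee_rot: [0.301, 0.954, 0.0, -0.001]
ft_force: [-0.5, 1.1, -1.3]
grip_width: 0.281
grasp_force: 49.7
```

```bash
python3 go.py 470 -312 181.5 2.522
```

```text
t 8.95 pos [ 471.8 -313.3  185.6] yaw 2.529 tilt [-0.001  0.001 -1.   ] j7 1.7 F [-0.5  1.1 -1.3] grip 0.281 49.7
spin 0.007 shift [2.2 0.  4.1] norm 5.0
```

Emit:
arm_command:
  plan:
    - {"dp": [0, 0, 2], "spin": 0}
    - {"dp": [0, 0, 2], "spin": 0}
    - {"dp": [0, 0, 0.5], "spin": 0}
    - {"dp": [0, 0, 0], "spin": 0}

```text
clock: 9.35
position: [0.472, -0.3135, 0.1819]
ee_rot: [0.302, 0.953, 0.0, 0.0]
ft_force: [0.7, -0.4, -1.2]
grip_width: 0.281
grasp_force: 49.7
```

Emit:
arm_command:
  plan:
    - {"dp": [0, 0, 0], "spin": 0}
    - {"dp": [0, 0, 0], "spin": 0}
    - {"dp": [0, 0, 0], "spin": 0}
    - {"dp": [0, 0, 0], "spin": 0}
  grip: 0.1

```text
clock: 9.75
position: [0.4719, -0.3135, 0.1818]
ee_rot: [0.302, 0.953, 0.0, 0.0]
ft_force: [0.9, 0.9, -0.5]
grip_width: 0.449
grasp_force: 0.0
```

Emit:
arm_command:
  plan:
    - {"dp": [0, 0, -10], "spin": 0}
    - {"dp": [0, 0, -20], "spin": 0}
    - {"dp": [0, 0, -20], "spin": 0}
    - {"dp": [0, 0, -20], "spin": -0.11}
    - {"dp": [0, 0, 0], "spin": -0.11}

```text
clock: 10.25
position: [0.4726, -0.3143, 0.2552]
ee_rot: [0.194, 0.981, -0.001, 0.002]
ft_force: [-0.2, -0.8, -0.5]
grip_width: 0.444
grasp_force: 0.0
```

```bash
python3 go.py 610.5 316.5 250 2.742
```

```text
t 10.25 pos [ 472.6 -314.3  255.2] yaw 2.752 tilt [ 0.004 -0.002 -1.   ] j7 1.86 F [-0.2 -0.8 -0.5] grip 0.444 0.0
spin 0.01 shift [118.3 634.7   5.2] norm 646.0
```

Emit:
arm_command:
  plan:
    - {"dp": [8, 42, 0], "spin": 0.005}
    - {"dp": [8, 42, 0], "spin": 0}
    - {"dp": [8, 42, 0], "spin": 0}
    - {"dp": [8, 42, 0], "spin": 0}
    - {"dp": [8, 42, 0], "spin": 0}
  grip: -1

```text
clock: 10.75
position: [0.5165, -0.1029, 0.2526]
ee_rot: [0.198, 0.98, 0.0, 0.001]
ft_force: [1.1, 0.2, 0.2]
grip_width: 1.001
grasp_force: 0.0
```

Emit:
arm_command:
  plan:
    - {"dp": [8, 42, 0], "spin": 0}
    - {"dp": [8, 42, 0], "spin": 0}
    - {"dp": [8, 42, 0], "spin": 0}
    - {"dp": [8, 42, 0], "spin": 0}
    - {"dp": [8, 42, 0], "spin": 0}

```text
clock: 11.25
position: [0.5612, 0.1062, 0.2527]
ee_rot: [0.198, 0.98, 0.0, 0.0]
ft_force: [1.3, 0.2, 1.1]
grip_width: 1.001
grasp_force: 0.0
```

Emit:
arm_command:
  plan:
    - {"dp": [8, 42, 0], "spin": 0}
    - {"dp": [8, 42, 0], "spin": 0}
    - {"dp": [8, 42, 0], "spin": 0}
    - {"dp": [8, 42, 0], "spin": 0}
    - {"dp": [6, 42, 0], "spin": 0}

```text
clock: 11.75
position: [0.6076, 0.3148, 0.2527]
ee_rot: [0.198, 0.98, 0.0, 0.0]
ft_force: [0.3, -1.1, 0.3]
grip_width: 1.001
grasp_force: 0.0
```

Emit:
arm_command:
  plan:
    - {"dp": [0, 0, 0], "spin": 0}
    - {"dp": [0, 0, 0], "spin": 0}

```text
clock: 11.95
position: [0.6074, 0.3139, 0.2519]
ee_rot: [0.197, 0.98, -0.0, 0.0]
ft_force: [-0.4, -0.8, -0.6]
grip_width: 1.0
grasp_force: 0.0
```

```bash
python3 go.py 610.5 316.5 177.5 2.742;python3 - <<'E'
from h import *
for c,z in(("top",.017),("side",.012)):
    im=viewer.camera(c); cv2.imwrite(f"pics/{c}3.png",im); h=cv2.cvtColor(im,cv2.COLOR_BGR2HSV).astype(int)
    m=(h[...,2]<95)&(h[...,1]<130)
    r=(325,120,420,220) if c=="top" else (315,235,420,305)
    p=blob(im,m,r); print(c,len(p),bar(c,p,z))
E
```

```text
t 11.95 pos [607.4 313.9 251.9] yaw 2.745 tilt [ 0. -0. -1.] j7 0.73 F [-0.4 -0.8 -0.6] grip 1.0 0.0
spin 0.003 shift [-1.9  3.6 74.4] norm 75.0
top 366 (array([ 473.4, -314.2]), array([28.6, 89.7]), -0.623)
side 702 (array([ 476.8, -313.4]), array([41.6, 93. ]), -0.633)
```

The short stick lies at (473,-314), in the middle of red. Next I'll descend and grasp the long one.

Emit:
arm_command:
  plan:
    - {"dp": [-1, 2, 25], "spin": 0}
    - {"dp": [-1, 2, 25], "spin": 0}
    - {"dp": [0, 0, 17], "spin": 0}
    - {"dp": [0, 0, 7], "spin": 0}
    - {"dp": [0, 0, 0], "spin": 0}

```text
clock: 12.55
position: [0.6108, 0.315, 0.1771]
ee_rot: [0.198, 0.98, -0.001, -0.0]
ft_force: [-0.6, 0.0, 0.1]
grip_width: 1.004
grasp_force: 0.0
```

Emit:
arm_command:
  plan:
    - {"dp": [0, 0, 0], "spin": 0}
    - {"dp": [0, 0, 0], "spin": 0}
    - {"dp": [0, 0, 0], "spin": 0}
    - {"dp": [0, 0, 0], "spin": 0}
    - {"dp": [0, 0, 0], "spin": 0}
  grip: 1
  newtons: 70

```text
clock: 13.05
position: [0.6112, 0.3161, 0.1785]
ee_rot: [0.198, 0.98, 0.001, 0.0]
ft_force: [-0.2, 0.2, 7.6]
grip_width: 0.275
grasp_force: 70.6
```

Emit:
arm_command:
  plan:
    - {"dp": [0, 0, 0], "spin": 0}
    - {"dp": [0, 0, 0], "spin": 0}

```text
clock: 13.25
position: [0.6112, 0.316, 0.1785]
ee_rot: [0.198, 0.98, 0.0, 0.0]
ft_force: [0.2, 0.9, 5.6]
grip_width: 0.276
grasp_force: 70.1
```

Emit:
arm_command:
  plan:
    - {"dp": [0, 0, -15], "spin": 0}
    - {"dp": [0, 0, -25], "spin": 0}
    - {"dp": [0, 0, -25], "spin": 0.11}
    - {"dp": [0, 0, -5], "spin": 0.11}
    - {"dp": [0, 0, 0], "spin": 0}

```text
clock: 13.75
position: [0.6111, 0.316, 0.2496]
ee_rot: [0.305, 0.952, 0.001, 0.001]
ft_force: [0.1, 0.6, -2.8]
grip_width: 0.277
grasp_force: 69.2
```

```bash
python3 go.py 519 -244 250 2.522; python3 -c "
from h import *
a=viewer.camera('side')
cv2.imwrite('pics/s4.png',cv2.resize(a[50:170,170:310],(700,600)))"
```

```text
t 13.75 pos [611.1 316.  249.6] yaw 2.521 tilt [ 0.002  0.001 -1.   ] j7 0.53 F [ 0.1  0.6 -2.8] grip 0.277 69.2
spin -0.001 shift [-2.502e+02 -5.094e+02 -4.000e-01] norm 568.0
```

View pics/s4.png

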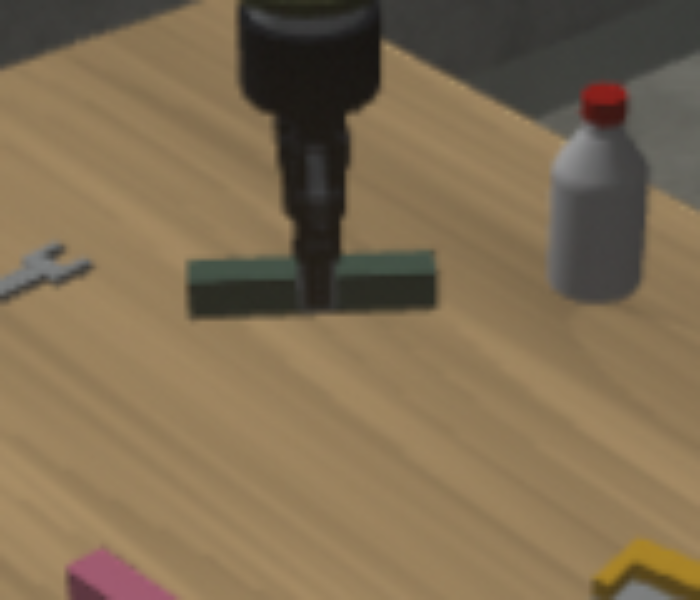

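The long stick is gripped level and near its middle, from (187,290) to (437,280) with the fingers at x=318. I'll carry it to blue.

Emit:
arm_command:
  plan:
    - {"dp": [-18, -36, 0], "spin": 0}
    - {"dp": [-18, -36, 0], "spin": 0}
    - {"dp": [-18, -36, 0], "spin": 0}
    - {"dp": [-18, -36, 0], "spin": 0}
    - {"dp": [-18, -36, 0], "spin": 0}

```text
clock: 14.3
position: [0.5789, 0.1154, 0.2469]
ee_rot: [0.303, 0.953, -0.001, -0.001]
ft_force: [1.4, -1.5, -1.5]
grip_width: 0.278
grasp_force: 69.3
```

Emit:
arm_command:
  plan:
    - {"dp": [-18, -36, 0], "spin": 0}
    - {"dp": [-18, -36, 0], "spin": 0}
    - {"dp": [-18, -36, 0], "spin": 0}
    - {"dp": [-18, -36, 0], "spin": 0}
    - {"dp": [-18, -36, 0], "spin": 0}

```text
clock: 14.8
position: [0.5478, -0.0833, 0.247]
ee_rot: [0.303, 0.953, -0.0, -0.001]
ft_force: [1.4, -0.3, -1.6]
grip_width: 0.272
grasp_force: 69.3
```

Emit:
arm_command:
  plan:
    - {"dp": [-18, -36, 0], "spin": 0}
    - {"dp": [-18, -36, 0], "spin": 0}
    - {"dp": [-18, -37, 0], "spin": 0}
    - {"dp": [-16, -37, 0], "spin": 0}
    - {"dp": [0, 0, 0], "spin": 0}

```text
clock: 15.3
position: [0.5181, -0.2475, 0.2473]
ee_rot: [0.307, 0.952, -0.002, -0.001]
ft_force: [-0.4, -0.0, -2.9]
grip_width: 0.28
grasp_force: 69.4
```

Emit:
arm_command:
  plan:
    - {"dp": [0, 0, 20], "spin": 0}
    - {"dp": [0, 0, 15], "spin": 0}
    - {"dp": [0, 0, 0], "spin": 0}

```text
clock: 15.6
position: [0.52, -0.2404, 0.2099]
ee_rot: [0.303, 0.953, -0.0, -0.003]
ft_force: [0.2, -0.3, -3.1]
grip_width: 0.271
grasp_force: 69.4
```

```bash
python3 go.py 518 -245 182.5 2.522
```

```text
t 15.6 pos [ 520.  -240.4  209.9] yaw 2.525 tilt [-0.005  0.002 -1.   ] j7 1.5 F [ 0.2 -0.3 -3.1] grip 0.271 69.4
spin 0.003 shift [-1.  -5.  27.4] norm 28.0
```

Emit:
arm_command:
  plan:
    - {"dp": [0, -2, 10], "spin": 0}
    - {"dp": [0, -2, 10], "spin": 0}
    - {"dp": [0, 0, 5], "spin": 0}
    - {"dp": [0, 0, 2], "spin": 0}
    - {"dp": [0, 0, 0], "spin": 0}

```text
clock: 16.1
position: [0.5188, -0.2446, 0.1855]
ee_rot: [0.304, 0.953, 0.0, -0.0]
ft_force: [-0.6, 0.0, -1.8]
grip_width: 0.271
grasp_force: 69.4
```

Emit:
arm_command:
  plan:
    - {"dp": [0, 0, 0], "spin": 0}
    - {"dp": [0, 0, 0], "spin": 0}

```text
clock: 16.3
position: [0.5189, -0.2447, 0.186]
ee_rot: [0.304, 0.953, 0.0, 0.0]
ft_force: [0.5, 0.5, -1.7]
grip_width: 0.276
grasp_force: 69.4
```

```bash
python3 go.py 518 -245 182.5 2.522; python3 -c "
from h import *
a=viewer.camera('side')
cv2.imwrite('pics/s5.png',cv2.resize(a[200:320,300:440],(700,600)))"
```

```text
t 16.3 pos [ 518.9 -244.7  186. ] yaw 2.523 tilt [ 0.001 -0.    -1.   ] j7 1.53 F [ 0.5  0.5 -1.7] grip 0.276 69.4
spin 0.001 shift [ 0.6 -0.8  3.5] norm 4.0
```

View pics/s5.png

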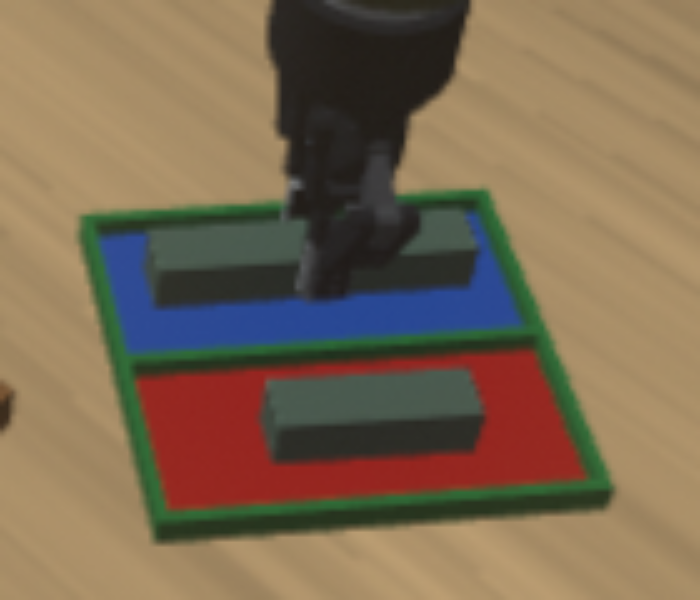

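The long stick is over blue, inside the walls from (150,270) to (475,250). The short stick lies flat in red at about (375,415). I'll lower the last 3–4 mm, release and lift.

Emit:
arm_command:
  plan:
    - {"dp": [0, 0, 2], "spin": 0}
    - {"dp": [0, 0, 1.5], "spin": 0}
    - {"dp": [0, 0, 0], "spin": 0}
    - {"dp": [0, 0, 0], "spin": 0}

```text
clock: 16.75
position: [0.5188, -0.2446, 0.1825]
ee_rot: [0.304, 0.953, 0.0, 0.0]
ft_force: [-2.0, 2.4, 4.4]
grip_width: 0.276
grasp_force: 70.1
```

Emit:
arm_command:
  plan:
    - {"dp": [0, 0, 0], "spin": 0}
    - {"dp": [0, 0, 0], "spin": 0}
    - {"dp": [0, 0, 0], "spin": 0}
    - {"dp": [0, 0, 0], "spin": 0}
  grip: 0.1

```text
clock: 17.15
position: [0.5188, -0.2446, 0.1821]
ee_rot: [0.304, 0.953, 0.0, 0.0]
ft_force: [-0.4, 1.1, 0.3]
grip_width: 0.448
grasp_force: 0.0
```

Emit:
arm_command:
  plan:
    - {"dp": [0, 0, -10], "spin": 0}
    - {"dp": [0, 0, -20], "spin": 0}
    - {"dp": [0, 0, -30], "spin": 0}
    - {"dp": [0, 0, -40], "spin": 0}
    - {"dp": [0, 0, -40], "spin": 0}

```text
clock: 17.65
position: [0.5184, -0.2447, 0.3242]
ee_rot: [0.305, 0.952, -0.0, -0.0]
ft_force: [1.3, -0.2, 0.1]
grip_width: 0.448
grasp_force: 0.0
```

Emit:
arm_command:
  plan:
    - {"dp": [0, 40, 0], "spin": 0}
    - {"dp": [0, 40, 0], "spin": 0}
    - {"dp": [0, 40, 0], "spin": 0}
    - {"dp": [0, 40, 0], "spin": 0}
    - {"dp": [0, 0, 0], "spin": 0}

```text
clock: 18.15
position: [0.6142, -0.1078, 0.3224]
ee_rot: [0.3, 0.954, 0.001, 0.0]
ft_force: [-0.7, 0.4, -0.5]
grip_width: 0.45
grasp_force: 0.0
```

```bash
python3 -c "
from h import *
a=viewer.camera('side');b=viewer.camera('top')
print(manip.get_obs()['clock'])
cv2.imwrite('pics/s6.png',np.hstack([cv2.resize(a[200:320,300:440],(396,396)),cv2.resize(b[110:230,310:430],(396,396))]))"
```

```text
18.25
```

View pics/s6.png

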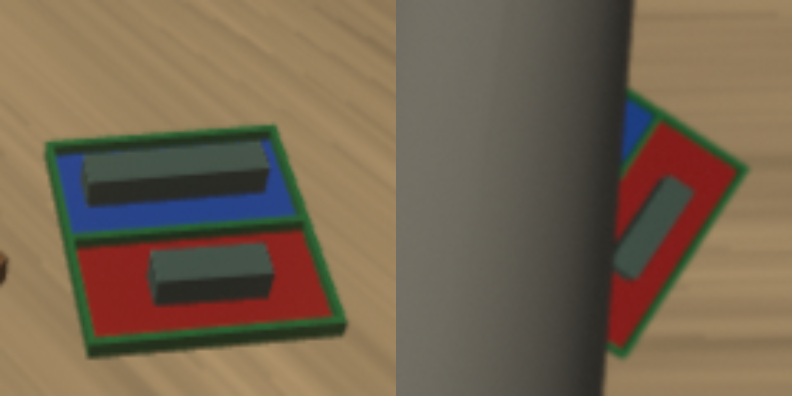

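The left crop shows both sticks flat and released: the long one in blue at about (175,172) and the short one in red at about (210,272). The gripper is clear of the tray, so I'll hand in.

```bash
python3 -c "
from workcell import manip
print(manip.hand_in())"
```

```text
the job is handed in; nothing more can be done
None
```

The job is handed in at about 18 s of the 64 s: the short stick was held down in the gauge slot and now lies flat in red, the long stick lies flat in blue, and both are released; the hand-in returned no verdict.

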